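# Tare the portion scale under the red pail

### The job

The empty red pail has been set on one of the two bench scales to be filled: tare that scale by pressing its blue tare key lightly with the fingertips, keeping it down for a good second, then let it come up and move clear. Do not press its other keys or touch its platter or the pail, and leave the second scale with the metal bowl, and everything else on the bench, alone.

Things in the scene. Friction and masses are not known exactly. Their poses are not given: they have to be found in the camera images.
- scale_red: bench scale carrying the red pail, fixed: white housing 300 mm deep (x), 250 mm wide (y). Origin on the bench under its centre; x points from key panel to back, y left, z up. The panel fills the front 105 mm (robot's side), faces up, tilted 0.21 rad, front edge lower; display behind the keys. One row of keys, 44 mm apart, left (+y) to right: red on/off, black units, yellow zero, blue tare
- tare_red_top (a point): centre of the top face of the blue tare key on the scale with the red pail, about 71 mm above the bench when up; axes: z at right angles to the panel (up, leaning 0.21 rad to the scale's front), y to the scale's left. The nearest key is 44 mm to its left; on its right is 46 mm of bare panel
- tare_red (a joint): The blue tare key: rounded rectangle 24 mm deep by 26 mm wide, 6.5 mm proud of the panel. Joint value in m: 0 up, 0.005 fully down, moving at right angles to the panel; a spring pushes it back (about 1.6 N to start, 5.6 N fully down; 2.5 mm down counts as pressed)
- power_red (a joint): red on/off key of the scale with the red pail; 0 up, 0.005 m fully down; to be left alone
- unit_red (a joint): black units key of the scale with the red pail; 0 up, 0.005 m fully down; to be left alone
- zero_red (a joint): yellow zero key of the scale with the red pail; 0 up, 0.005 m fully down; to be left alone
- platter_red: steel weighing platter, 196 mm (x) by 256 mm (y) by 10 mm thick, fixed on the scale with the red pail; origin under its centre, top 102 mm above the bench; its front edge lies 80 mm behind the middle of the row of keys
- pail: empty open red plastic pail, 105 mm high, 124 mm across the foot and 148 mm across the rim, with a white handle folded down; loose on that platter; origin at the centre of its foot, z up
- scale_bowl: the second bench scale, the same model with the same keys, carrying the metal bowl; a colleague is weighing on it; origin and axes as for scale_red
- bowl: bare metal bowl, 150 mm across, 70 mm high, loose on the second scale's platter (top 102 mm above the bench); origin at the centre of its foot
- shaker: metal sugar shaker, 68 mm across, 129 mm high, standing loose on the bench to the left; origin at the centre of its foot
- scraper: dough scraper lying loose on the bench to the right: steel blade 75 by 120 mm, wooden grip 22 mm thick along its y axis; origin on the bench under its centre
- spatula: spatula lying loose on the bench to the far right; origin on the bench

How it is judged:
On the way:
1. the blue tare key of the scale under the red pail is held down (at least 2.5 mm) by the fingers for 0.8 s (value of joint tare_red above 0.0025 m and contact force between the fingers and scale_red above 0.5 N), for 0.8 s.
At the end, for the whole second after the job is handed in: the blue tare key under the red pail has been held down and has come up again (within 1 mm); the other keys of that scale are up (within 1 mm); pail and bowl stand still; pail, bowl, shaker, scraper and spatula are within 10 mm of where they started (value of joint each of tare_red, power_red, unit_red, zero_red below 0.001 m and distance of each of pail, bowl, shaker, scraper, spatula from where it was at the start of the episode below 0.01 m and linear speed of each of pail, bowl below 0.02 m/s); the robot touches nothing.
It fails at once if another key of the scale with the red pail is pressed (over 1.5 mm) (value of joint any of power_red, unit_red, zero_red above 0.0015 m).
It fails at once if the robot touches the platter or the pail (over 1 N) (contact force between any of the fingers, the arm and platter_red above 1 N or contact force between any of the fingers, the arm and pail above 1 N).
It fails at once if the fingers push on anything hard (over 30 N), or the rest of the arm pushes on anything (over 5 N) (contact force between the fingers and anything else above 30 N or contact force between the arm and anything else above 5 N).
It fails at once if the pail or the bowl is shifted (over 8 mm) or tipped or lifted (distance of any of pail, bowl from where it was at the start of the episode above 0.008 m or angle between any of pail, bowl's own z axis and vertical above 0.15 rad).
It fails at once if the robot touches the second scale, its bowl or something else on the bench (over 1 N) ((contact force between the fingers and bowl above 1 N or contact force between the fingers and shaker above 1 N or contact force between the fingers and scraper above 1 N or contact force between the fingers and spatula above 1 N or contact force between the fingers and scale_bowl above 1 N) or (contact force between the arm and bowl above 1 N or contact force between the arm and shaker above 1 N or contact force between the arm and scraper above 1 N or contact force between the arm and spatula above 1 N or contact force between the arm and scale_bowl above 1 N)).
It also fails if it takes over 34 s, if anything falls off the work surface, if the arm or the gripper's body presses on something with over 40 N, if the wrist force passes 120 N, or if a joint passes its speed limit or range.

### The arm

A 6-joint arm with a two-finger parallel gripper is mounted at the origin on the work surface. World frame = base frame: x ahead of the robot, y to its left, z up, the work surface at z = 0. Lengths are in m, angles in rad, forces in N, time in s.
With the tool pointing down it reaches from about 0.275 to 0.825 m from the base axis. Payload 4.9 kg.
Tool frame: the origin (TCP) lies at the very end of the fingers, on their centre line; the grasp point (between the pads) lies 19 mm behind it; z points along the fingers, y is the direction in which the jaws open and shut (so a half turn about z gives the same grasp; the last joint's range is limited). The gripper opens to 85 mm and grips with 20 to 120 N. Pads are 22 mm wide; open, the fingers measure 114 mm over their backs; the gripper's body (76 mm by 85 mm) begins 54 mm behind the grasp point. The pads swing forward as they close: fully open they stand 13 mm farther back than shut.
Start: joints at [-1.467, 0.326, -0.193, 1.052, 0, 1.437], TCP at [0.13, -0.535, 0.231] pointing down, gripper open.
Joint ranges: [-2.65, 2.65], [-0.97, 1.79], [-1.3, 1.35], [-1.93, 2.1], [-1.47, 1.37], [-3.14, 3.14]. Speed limits (rad/s): [2.57, 2.57, 3.14, 3.14, 3.14, 3.14].

### API

Orientations are given as a unit quaternion [x, y, z, w].
In Python, from plant import telemetry, optics, robot gives the robot as it stands.
- The arm moves only by the tool send_rows, never from a script. Its argument "steps" is a list of rows, each an object of numbers: "x", "y", "z": the shift along the world's x, y, z in cm; "ax", "ay", "az": the turn, a rotation vector about the world's x, y, z in degrees; "jaw": the closure, from -1 (fully open) to 1 (shut). In form: [{"x": .., "y": .., "z": .., "ax": .., "ay": .., "az": .., "jaw": ..}, ...]. A call has 1 to 20 rows; each row is the pose to reach, as a shift and turn from the pose measured when the call began; what a row does not reach only later rows make up. A row lasts 1/10 s, in which the tool goes at most 50 mm and 8.59 degrees, less where a joint would pass 70% of its speed; a pose out of reach is approached as far as the arm can. A call with a gripper value outside its range is refused whole. The fingers move at their own pace and stop on an object; "squeeze" is the grip in N (left out, the last holds). Time passes only in rows, so rows that repeat a pose let the fingers close. It gives the time, the measured TCP pose, the force and the opening at its end, in the units of the state.
- telemetry.read_state(): the state, without advancing time (a new reading comes with each control period).
- optics.read_camera(name): name is "side" or "top" or "wrist"; returns the picture (384x512x3 uint8, red, green, blue); there is no depth.
- optics.calibration(name): a dict with "vertical_fov" (degrees; the focal length in pixels is half the picture's height over the tangent of half this angle, whatever the lens; pixels are square), "cx", "cy" (the principal point, pixels), "view" (4x4, takes a point from world to camera coordinates); the wrist camera has in their place "mount" (4x4, takes a point from camera to tool coordinates, whose origin is the TCP and whose axes are the flange's). Camera axes: x right, y down, z forward; pixel columns grow to the right and rows downward; lengths in m; the calibration is good to about 2 mm. A picture is of the moment at which its call begins: read the wrist's pose just before it. calibration takes no time and is no camera call.
- robot.finish_job(): hands the job in, once; it reports no verdict.
The state is a dict: "clock": time; "joint_pos": joint angles; "joint_velocities": joint speeds; "joint_efforts": joint torques, N m; "tcp_pos": TCP position; "orientation": TCP orientation; "wrist_force": force on the tool from outside, world axes, zero at the start; "moment": the same for the moment, N m; "gripper_width": opening from 0.0 (shut) to 1.0 (fully open).
Only numpy, scipy, OpenCV 4.12 (cv2) and the standard library are available. Lean on these libraries where they do the work, as an engineer would, in place of code of your own. Each camera call takes 0.05 s, during which the arm holds its last target.

## Working session

There is one attempt and no reset: what is moved stays moved. The work goes in short steps, Python scripts to look and compute and a tool call to move; the robot and the scene stay as the last step left them, time stands still between calls to the robot, and variables do not carry over. Pictures are saved under pics/ and viewed, and the job is handed in when it is done.

Besides the shell and the picture viewer there is one more tool, called after ">>>" in YAML: its name, and indented under it one key for each argument. send_rows: Moves the arm, as the interface text tells. Its arguments: {"type":"object","properties":{"steps":{"type":"array"},"squeeze":{"type":"number"}},"required":["steps"]}

```bash
ls; mkdir -p pics; python3 - <<'E'
from plant import telemetry, optics, robot
import cv2
for n in ["side","top","wrist"]:
    im=optics.read_camera(n); cv2.imwrite(f"pics/{n}0.png",im[:,:,::-1]); print(n,optics.calibration(n))
s=telemetry.read_state(); print(s)
E
```

```text
pics
side {'vertical_fov': 50.74903508096493, 'cx': 251.90698160237014, 'cy': 191.23977172891614, 'view': array([[ 0.81892022, -0.57376605, -0.01273574, -0.48313482],
       [-0.33502907, -0.45992459, -0.82232894,  0.24579765],
       [ 0.46596695,  0.67768864, -0.56886985,  1.59095598],
       [ 0.        ,  0.        ,  0.        ,  1.        ]])}
top {'vertical_fov': 45.60977084399397, 'cx': 255.14829579129275, 'cy': 192.76370155462925, 'view': array([[ 0.00763802, -0.9999556 , -0.00551829, -0.04415032],
       [-0.995216  , -0.00706407, -0.09744337,  0.55163534],
       [ 0.09740006,  0.00623617, -0.99522577,  2.02977177],
       [ 0.        ,  0.        ,  0.        ,  1.        ]])}
wrist {'vertical_fov': 68.87277229825838, 'cx': 256.12998318610846, 'cy': 191.07682870606493, 'mount': array([[ 7.68991292e-04, -9.63698713e-01, -2.66991011e-01,
         6.75373414e-02],
       [ 9.99998693e-01,  1.12082081e-03, -1.16536987e-03,
        -5.04691241e-04],
       [ 1.42231453e-03, -2.66989766e-01,  9.63698315e-01,
        -1.42270675e-01],
       [ 0.00000000e+00,  0.00000000e+00,  0.00000000e+00,
         1.00000000e+00]])}
{'clock': 0.15, 'joint_pos': array([-1.46718403e+00,  3.26757680e-01, -1.93342616e-01,  1.05198828e+00,
       -9.14914340e-06,  1.43661312e+00]), 'joint_velocities': array([ 0.00177941, -0.00130513,  0.0040565 , -0.00053408, -0.00086323,
       -0.00026072]), 'joint_efforts': array([ 1.44788832e-03, -4.43702924e+01,  2.62665510e+01,  1.04028254e-02,
       -1.18832140e-04, -4.68452924e-06]), 'tcp_pos': array([ 0.12953092, -0.53408706,  0.23069479]), 'orientation': array([ 9.92939777e-01,  1.18617795e-01,  5.30192428e-06, -6.46121433e-04]), 'wrist_force': array([-0.05201127,  0.31477423, -0.61251235]), 'moment': array([ 0.0274091 ,  0.00555764, -0.0541997 ]), 'gripper_width': 1.0003974639246884}
```

View pics/top0.png

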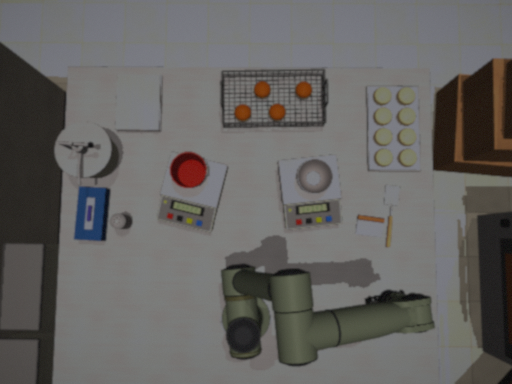

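View pics/side0.png

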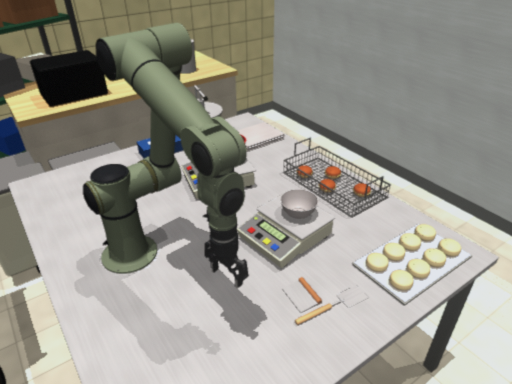

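View pics/wrist0.png

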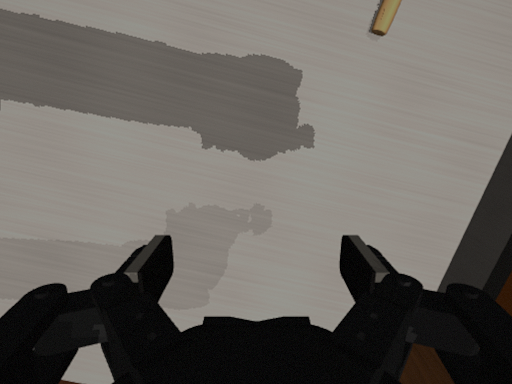

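The top view shows the pail's scale on the left, with its keys from about (170,215) to (200,222). The bowl's scale is on the right. Next I'll measure the keys.

```bash
cat > h.py <<'E'
import numpy as np, cv2
from plant import telemetry, optics, robot
from scipy.spatial.transform import Rotation as R
def ray(n,uv,st=None):
    c=optics.calibration(n); f=192/np.tan(np.radians(c["vertical_fov"])/2)
    d=np.array([(uv[0]-c["cx"])/f,(uv[1]-c["cy"])/f,1.])
    if n=="wrist":
        M=c["mount"]; T=np.eye(4); T[:3,:3]=R.from_quat(st["orientation"]).as_matrix(); T[:3,3]=st["tcp_pos"]; W=T@M
    else: W=np.linalg.inv(c["view"])
    return W[:3,3], W[:3,:3]@d
def onz(n,uv,z,st=None):
    o,d=ray(n,uv,st); return o+d*(z-o[2])/d[2]
def blobs(im,lo,hi,amin):
    h=cv2.cvtColor(im,cv2.COLOR_RGB2HSV); m=cv2.inRange(h,np.array(lo),np.array(hi))
    k,l,s,c=cv2.connectedComponentsWithStats(m)
    return [(c[i].round(2),s[i].tolist()) for i in range(1,k) if s[i][4]>=amin]
COL=dict(blue=((105,120,50),(130,255,255)),yellow=((22,120,80),(35,255,255)),red=((0,150,70),(8,255,255)))
E
python3 - <<'E'
from h import *
im=cv2.imread("pics/top0.png")[:,:,::-1].copy()
for k,(a,b) in COL.items():
    for c,s in blobs(im,a,b,6): print(k,c,s,onz("top",c,.071).round(4))
z=cv2.resize(im[140:240,140:350],None,fx=3.8,fy=3.8,interpolation=cv2.INTER_CUBIC)
cv2.imwrite("pics/topz.png",z[:,:,::-1])
E
```

```text
blue [ 90.55 213.35] [75, 187, 32, 53, 1071] [0.4516 0.6825 0.071 ]
blue [ 88.88 213.  ] [88, 207, 3, 13, 26] [0.453  0.6899 0.071 ]
blue [328.36 218.2 ] [326, 216, 6, 5, 25] [ 0.438  -0.3618  0.071 ]
blue [198.76 222.88] [196, 221, 6, 5, 25] [0.4133 0.2057 0.071 ]
yellow [318.45 219.42] [316, 217, 6, 6, 31] [ 0.4323 -0.3184  0.071 ]
yellow [189.07 220.3 ] [187, 218, 6, 6, 27] [0.4243 0.2484 0.071 ]
red [190.23 171.61] [171, 153, 35, 34, 714] [0.6397 0.248  0.071 ]
red [169.71 215.76] [167, 214, 6, 5, 21] [0.4435 0.3339 0.071 ]
red [298.37 221.53] [296, 220, 6, 4, 19] [ 0.4224 -0.2305  0.071 ]
```

View pics/topz.png

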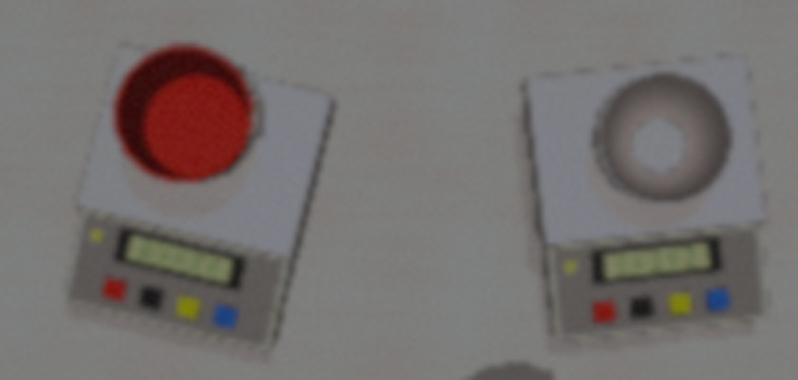

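```bash
cat >> h.py <<'E'
def target(yaw,tilt=.21):
    xs=np.array([np.cos(yaw),np.sin(yaw),0]); n=np.cos(tilt)*np.array([0,0,1.])-np.sin(tilt)*xs
    z=-n; y=np.cross(z,-xs); y/=np.linalg.norm(y); x=np.cross(y,z)
    return R.from_matrix(np.c_[x,y,z]), n
E
python3 - <<'E'
from h import *
st=telemetry.read_state(); R0=R.from_quat(st["orientation"]); p0=st["tcp_pos"]
Rt,n=target(-.231); dr=(Rt*R0.inv()).as_rotvec(degrees=True); print(dr, np.linalg.norm(dr), n)
e=np.array([.4133,.2057,.071])+.1*n
t0=np.arctan2(p0[1],p0[0]);t1=np.arctan2(e[1],e[0]);r0=np.hypot(*p0[:2]);r1=np.hypot(*e[:2])
for i in range(1,21):
    s=i/20; th=t0+s*(t1-t0); r=r0+s*(r1-r0); z=.2307+min(s*4,1)*.09
    print(i,((np.array([r*np.cos(th),r*np.sin(th),z])-p0)*100).round(1),(dr*s).round(1))
E
```

```text
[-16.52545314  -0.15657702 152.40520952] 153.29860731917802 [-0.20292277  0.04772712  0.97803091]
1 [4.6 1.9 1.8] [-0.8 -0.   7.6]
2 [9.1 4.2 3.6] [-1.7 -0.  15.2]
3 [13.2  6.8  5.4] [-2.5 -0.  22.9]
4 [17.   9.8  7.2] [-3.3 -0.  30.5]
5 [20.5 13.2  9. ] [-4.1 -0.  38.1]
6 [23.7 16.7  9. ] [-5.  -0.  45.7]
7 [26.5 20.6  9. ] [-5.8 -0.1 53.3]
8 [28.9 24.6  9. ] [-6.6 -0.1 61. ]
9 [30.9 28.8  9. ] [-7.4 -0.1 68.6]
10 [32.5 33.1  9. ] [-8.3 -0.1 76.2]
11 [33.7 37.5  9. ] [-9.1 -0.1 83.8]
12 [34.4 41.9  9. ] [-9.9 -0.1 91.4]
13 [34.7 46.4  9. ] [-10.7  -0.1  99.1]
14 [34.7 50.8  9. ] [-1.160e+01 -1.000e-01  1.067e+02]
15 [34.2 55.1  9. ] [-1.240e+01 -1.000e-01  1.143e+02]
16 [33.3 59.3  9. ] [-1.320e+01 -1.000e-01  1.219e+02]
17 [32.1 63.4  9. ] [-1.400e+01 -1.000e-01  1.295e+02]
18 [30.5 67.3  9. ] [-1.490e+01 -1.000e-01  1.372e+02]
19 [28.6 71.   9. ] [-1.570e+01 -1.000e-01  1.448e+02]
20 [26.3 74.5  9. ] [-16.5  -0.2 152.4]
```

>>> send_rows:
  steps:
    - {"x": 3,"y": 1,"z": 2,"ax": -0.5,"az": 5,"jaw": 1}
    - {"x": 7,"y": 3,"z": 4,"ax": -1,"az": 11,"jaw": 1}
    - {"x": 11,"y": 5.3,"z": 6,"ax": -2,"az": 19,"jaw": 1}
    - {"x": 15,"y": 8.2,"z": 8,"ax": -3,"az": 27,"jaw": 1}
    - {"x": 18.5,"y": 11.2,"z": 9,"ax": -3.8,"az": 34,"jaw": 1}
    - {"x": 21.7,"y": 14.6,"z": 9,"ax": -4.6,"az": 41,"jaw": 1}
    - {"x": 24.8,"y": 18.2,"z": 9,"ax": -5.3,"az": 49,"jaw": 1}
    - {"x": 27.3,"y": 22,"z": 9,"ax": -6.1,"az": 56,"jaw": 1}
    - {"x": 29.5,"y": 26,"z": 9,"ax": -7,"az": 64,"jaw": 1}
    - {"x": 31.5,"y": 30.3,"z": 9,"ax": -7.8,"az": 72,"jaw": 1}
    - {"x": 33,"y": 34.5,"z": 9,"ax": -8.6,"az": 79,"jaw": 1}
    - {"x": 34,"y": 39,"z": 9,"ax": -9.5,"az": 87,"jaw": 1}
    - {"x": 34.6,"y": 43.5,"z": 9,"ax": -10.3,"az": 94,"jaw": 1}
    - {"x": 34.7,"y": 48,"z": 9,"ax": -11,"az": 102,"jaw": 1}
    - {"x": 34.5,"y": 52,"z": 9,"ax": -11.8,"az": 109,"jaw": 1}
    - {"x": 33.8,"y": 56.5,"z": 9,"ax": -12.6,"az": 117,"jaw": 1}
    - {"x": 32.9,"y": 60.5,"z": 9,"ax": -13.4,"az": 124,"jaw": 1}
    - {"x": 31.5,"y": 65,"z": 9,"ax": -14.3,"az": 132,"jaw": 1}
    - {"x": 29.8,"y": 68.6,"z": 9,"ax": -15.1,"az": 139,"jaw": 1}
    - {"x": 28,"y": 72,"z": 9,"ax": -15.9,"az": 147,"jaw": 1}

```text
validation failed for argument at $.st...
```

>>> send_rows:
  steps:
    - {"x": 3,"y": 1,"z": 2,"ax": -0.5,"ay": 0,"az": 5,"jaw": 1}
    - {"x": 7,"y": 3,"z": 4,"ax": -1,"ay": 0,"az": 11,"jaw": 1}
    - {"x": 11,"y": 5.3,"z": 6,"ax": -2,"ay": 0,"az": 19,"jaw": 1}
    - {"x": 15,"y": 8.2,"z": 8,"ax": -3,"ay": 0,"az": 27,"jaw": 1}
    - {"x": 18.5,"y": 11.2,"z": 9,"ax": -3.8,"ay": 0,"az": 34,"jaw": 1}
    - {"x": 21.7,"y": 14.6,"z": 9,"ax": -4.6,"ay": 0,"az": 41,"jaw": 1}
    - {"x": 24.8,"y": 18.2,"z": 9,"ax": -5.3,"ay": 0,"az": 49,"jaw": 1}
    - {"x": 27.3,"y": 22,"z": 9,"ax": -6.1,"ay": 0,"az": 56,"jaw": 1}
    - {"x": 29.5,"y": 26,"z": 9,"ax": -7,"ay": 0,"az": 64,"jaw": 1}
    - {"x": 31.5,"y": 30.3,"z": 9,"ax": -7.8,"ay": 0,"az": 72,"jaw": 1}
    - {"x": 33,"y": 34.5,"z": 9,"ax": -8.6,"ay": 0,"az": 79,"jaw": 1}
    - {"x": 34,"y": 39,"z": 9,"ax": -9.5,"ay": 0,"az": 87,"jaw": 1}
    - {"x": 34.6,"y": 43.5,"z": 9,"ax": -10.3,"ay": 0,"az": 94,"jaw": 1}
    - {"x": 34.7,"y": 48,"z": 9,"ax": -11,"ay": 0,"az": 102,"jaw": 1}
    - {"x": 34.5,"y": 52,"z": 9,"ax": -11.8,"ay": 0,"az": 109,"jaw": 1}
    - {"x": 33.8,"y": 56.5,"z": 9,"ax": -12.6,"ay": 0,"az": 117,"jaw": 1}
    - {"x": 32.9,"y": 60.5,"z": 9,"ax": -13.4,"ay": 0,"az": 124,"jaw": 1}
    - {"x": 31.5,"y": 65,"z": 9,"ax": -14.3,"ay": 0,"az": 132,"jaw": 1}
    - {"x": 29.8,"y": 68.6,"z": 9,"ax": -15.1,"ay": 0,"az": 139,"jaw": 1}
    - {"x": 28,"y": 72,"z": 9,"ax": -15.9,"ay": 0,"az": 147,"jaw": 1}

```text
clock: 2.15
tcp_pos: [0.4084, 0.1876, 0.3205]
orientation: [0.159, 0.982, -0.013, 0.102]
wrist_force: [1.2, 1.1, -0.5]
gripper_width: -0.003
```

```bash
python3 - <<'E'
from h import *
st=telemetry.read_state(); im=optics.read_camera("wrist"); cv2.imwrite("pics/w1.png",im[:,:,::-1])
print(st["tcp_pos"],st["joint_pos"].round(2),np.abs(st["joint_velocities"]).max())
for k,(a,b) in COL.items():
    for c,s in blobs(im,a,b,60): print(k,c,s,onz("wrist",c,.071,st).round(4))
E
```

```text
[0.40842248 0.18756418 0.32048506] [ 0.35 -0.03 -0.41  1.02 -0.12  0.66] 0.8663921815189173
blue [270.6  125.72] [261, 117, 20, 19, 326] [0.4145 0.209  0.071 ]
yellow [302.99 122.83] [294, 114, 19, 19, 334] [0.4245 0.2514 0.071 ]
yellow [392.1  156.87] [388, 153, 9, 9, 62] [0.5117 0.3603 0.071 ]
red [368.6  117.08] [359, 108, 20, 19, 352] [0.4446 0.3362 0.071 ]
red [  8.3  217.47] [0, 209, 20, 18, 221] [ 0.423 -0.224  0.071]
red [355.14 255.94] [304, 223, 110, 80, 3707] [0.6757 0.2816 0.071 ]
red [350.2  313.76] [339, 302, 24, 25, 257] [0.8177 0.2494 0.071 ]
```

View pics/w1.png

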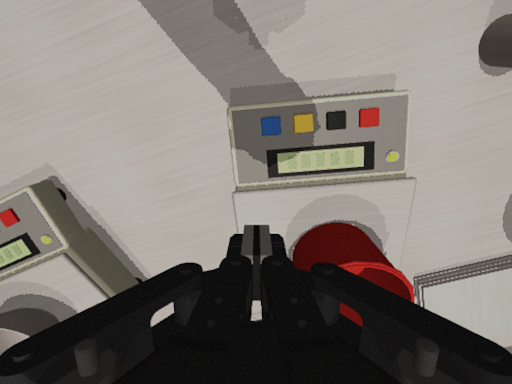

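The wrist picture shows the blue key at (271,126), within 3.5 mm of the top view's estimate. The arm was still moving when it was taken. I'll work out the hover pose next.

```bash
python3 - <<'E'
from h import *
st=telemetry.read_state(); R0=R.from_quat(st["orientation"]); p0=st["tcp_pos"]
Rt,n=target(-.232); print((Rt*R0.inv()).as_rotvec(degrees=True))
print(((np.array([.414,.2075,.071])+.08*n-p0)*100).round(2))
E
```

```text
[-0.61518272 -0.22940292  4.47746167]
[ -0.78   2.03 -17.1 ]
```

>>> send_rows:
  steps:
    - {"x": -0.2,"y": 1,"z": -3,"ax": -0.3,"ay": -0.1,"az": 2,"jaw": 1}
    - {"x": -0.8,"y": 2,"z": -6,"ax": -0.6,"ay": -0.2,"az": 4.5,"jaw": 1}
    - {"x": -0.8,"y": 2,"z": -9,"ax": -0.6,"ay": -0.2,"az": 4.5,"jaw": 1}
    - {"x": -0.8,"y": 2,"z": -12,"ax": -0.6,"ay": -0.2,"az": 4.5,"jaw": 1}
    - {"x": -0.8,"y": 2,"z": -15,"ax": -0.6,"ay": -0.2,"az": 4.5,"jaw": 1}
    - {"x": -0.8,"y": 2,"z": -16.5,"ax": -0.6,"ay": -0.2,"az": 4.5,"jaw": 1}
    - {"x": -0.8,"y": 2,"z": -17,"ax": -0.6,"ay": -0.2,"az": 4.5,"jaw": 1}
    - {"x": -0.8,"y": 2,"z": -17,"ax": -0.6,"ay": -0.2,"az": 4.5,"jaw": 1}
    - {"x": -0.8,"y": 2,"z": -17,"ax": -0.6,"ay": -0.2,"az": 4.5,"jaw": 1}
    - {"x": -0.8,"y": 2,"z": -17,"ax": -0.6,"ay": -0.2,"az": 4.5,"jaw": 1}

```text
clock: 3.2
tcp_pos: [0.3985, 0.2114, 0.1514]
orientation: [0.115, 0.988, -0.012, 0.105]
wrist_force: [0.0, -0.2, 0.9]
gripper_width: 0.001
```

```bash
python3 - <<'E'
from h import *
st=telemetry.read_state(); im=optics.read_camera("wrist"); cv2.imwrite("pics/w2.png",im[:,:,::-1])
im2=optics.read_camera("side"); cv2.imwrite("pics/s2.png",im2[:,:,::-1])
print(st["tcp_pos"],np.abs(st["joint_velocities"]).max(),st["wrist_force"])
for k,(a,b) in COL.items():
    for c,s in blobs(im,a,b,150): print(k,c,s,onz("wrist",c,.071,st).round(4))
Rt,n=target(-.232); R0=R.from_quat(st["orientation"]); print((Rt*R0.inv()).as_rotvec(degrees=True).round(2))
E
```

```text
[0.39849829 0.21138285 0.15140338] 0.004741518888841771 [ 0.03896807 -0.24978351  0.92490586]
blue [256.44 195.21] [242, 182, 30, 28, 818] [0.4131 0.2091 0.071 ]
yellow [308.44 195.38] [293, 182, 32, 28, 845] [0.4233 0.2513 0.071 ]
red [412.3  195.51] [395, 182, 35, 28, 865] [0.4434 0.3358 0.071 ]
[-0.06  0.08 -0.01]
```

View pics/w2.png

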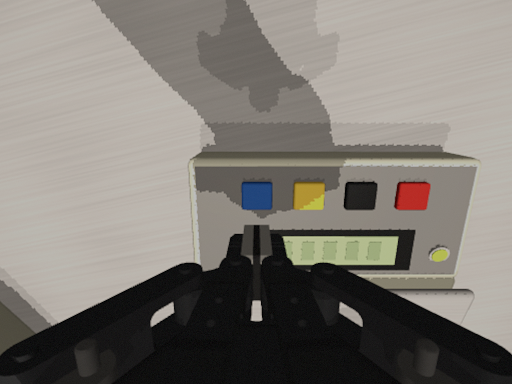

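View pics/s2.png

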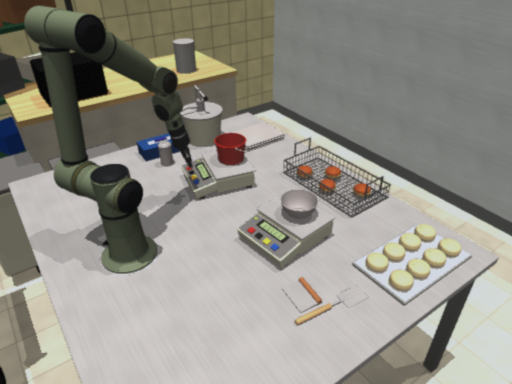

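The wrist picture shows the blue key at (256,195). All the keys are upright and in shadow-free view, and the red-to-blue spacing measures 131 mm against a nominal 132 mm. I'll go down along the key's axis to about 15 mm above it.

>>> send_rows:
  steps:
    - {"x": 0.3,"y": 0,"z": -1.6,"ax": 0,"ay": 0,"az": 0,"jaw": 1}
    - {"x": 0.6,"y": -0.1,"z": -3.5,"ax": 0,"ay": 0,"az": 0,"jaw": 1}
    - {"x": 0.9,"y": -0.2,"z": -5,"ax": 0,"ay": 0,"az": 0,"jaw": 1}
    - {"x": 1.1,"y": -0.2,"z": -6.2,"ax": 0,"ay": 0,"az": 0,"jaw": 1}
    - {"x": 1.15,"y": -0.2,"z": -6.6,"ax": 0,"ay": 0,"az": 0,"jaw": 1}
    - {"x": 1.15,"y": -0.2,"z": -6.6,"ax": 0,"ay": 0,"az": 0,"jaw": 1}
    - {"x": 1.15,"y": -0.2,"z": -6.6,"ax": 0,"ay": 0,"az": 0,"jaw": 1}

```text
clock: 4.0
tcp_pos: [0.4102, 0.2096, 0.0858]
orientation: [0.115, 0.988, -0.011, 0.105]
wrist_force: [0.3, 0.0, -0.6]
gripper_width: -0.0
```

```bash
python3 - <<'E'
from h import *
st=telemetry.read_state(); im=optics.read_camera("wrist"); cv2.imwrite("pics/w3.png",im[:,:,::-1])
p=st["tcp_pos"];Rt,n=target(-.232); d=p-np.array([.4131,.2088,.071])
print(st["clock"],p,st["wrist_force"],"height",d@n, "lateral",d-n*(d@n), "x,y in scale", (R.from_quat(st["orientation"]).as_matrix().T@d))
for k in ["blue","yellow"]:
    for c,s in blobs(im,*COL[k],100): print(k,c,s)
E
```

```text
4.0 [0.41018001 0.20955176 0.08583645] [ 0.28567287  0.00385957 -0.56419461] height 0.015138928112243832 lateral [1.51315093e-04 2.61527925e-05 3.01059373e-05] x,y in scale [-1.68914284e-04  8.70277607e-05 -1.51385444e-02]
blue [254.94 219.69] [235, 211, 42, 23, 716]
yellow [326.06 228.89] [304, 210, 45, 38, 1556]
yellow [498.89 305.59] [489, 299, 21, 14, 221]
```

View pics/w3.png

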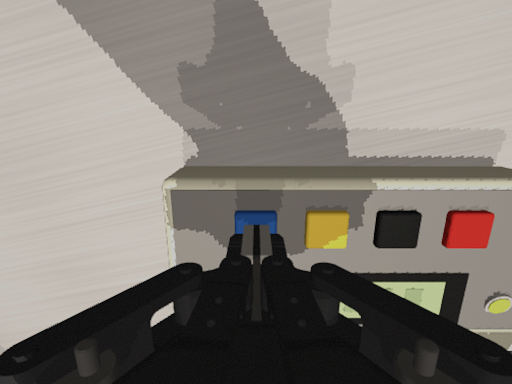

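The fingertip is centred on the blue key, which runs over columns 235–277 with the tip at 256. I'll go down to about 2 mm above it.

>>> send_rows:
  steps:
    - {"x": 0.1,"y": 0,"z": -0.4,"ax": 0,"ay": 0,"az": 0,"jaw": 1}
    - {"x": 0.2,"y": -0.05,"z": -0.8,"ax": 0,"ay": 0,"az": 0,"jaw": 1}
    - {"x": 0.25,"y": -0.05,"z": -1.1,"ax": 0,"ay": 0,"az": 0,"jaw": 1}
    - {"x": 0.25,"y": -0.05,"z": -1.25,"ax": 0,"ay": 0,"az": 0,"jaw": 1}
    - {"x": 0.25,"y": -0.05,"z": -1.25,"ax": 0,"ay": 0,"az": 0,"jaw": 1}
    - {"x": 0.25,"y": -0.05,"z": -1.25,"ax": 0,"ay": 0,"az": 0,"jaw": 1}

```text
clock: 4.65
tcp_pos: [0.4127, 0.2091, 0.0734]
orientation: [0.115, 0.988, -0.011, 0.105]
wrist_force: [-0.4, 0.0, -0.5]
gripper_width: -0.002
```

>>> send_rows:
  steps:
    - {"x": 0.02,"y": 0,"z": -0.1,"ax": 0,"ay": 0,"az": 0,"jaw": 1}
    - {"x": 0.04,"y": -0.01,"z": -0.2,"ax": 0,"ay": 0,"az": 0,"jaw": 1}
    - {"x": 0.06,"y": -0.01,"z": -0.3,"ax": 0,"ay": 0,"az": 0,"jaw": 1}
    - {"x": 0.08,"y": -0.02,"z": -0.4,"ax": 0,"ay": 0,"az": 0,"jaw": 1}
    - {"x": 0.08,"y": -0.02,"z": -0.4,"ax": 0,"ay": 0,"az": 0,"jaw": 1}

```text
clock: 5.15
tcp_pos: [0.4135, 0.2089, 0.0694]
orientation: [0.115, 0.988, -0.011, 0.105]
wrist_force: [0.1, 0.8, 2.2]
gripper_width: 0.0
```

```bash
python3 - <<'E'
from h import *
for i in range(5):
    st=telemetry.read_state(); optics.read_camera("wrist"); print(st["clock"],st["tcp_pos"].round(5),st["wrist_force"].round(2))
E
```

```text
5.15 [0.41355 0.20893 0.06941] [0.09 0.8  2.19]
5.2 [0.41354 0.20893 0.06944] [-0.61 -0.35  2.21]
5.25 [0.41355 0.20894 0.06947] [-0.24 -0.43  2.  ]
5.3 [0.41353 0.20894 0.06947] [-1.55  0.48  1.93]
5.35 [0.41356 0.20891 0.06948] [-0.76  0.35  1.76]
```

In contact at about 2 N, so the key is roughly 1–1.5 mm down. I'll press 2.5 mm further and check the force.

>>> send_rows:
  steps:
    - {"x": 0.02,"y": 0,"z": -0.1,"ax": 0,"ay": 0,"az": 0,"jaw": 1}
    - {"x": 0.04,"y": -0.01,"z": -0.2,"ax": 0,"ay": 0,"az": 0,"jaw": 1}
    - {"x": 0.05,"y": -0.01,"z": -0.25,"ax": 0,"ay": 0,"az": 0,"jaw": 1}
    - {"x": 0.05,"y": -0.01,"z": -0.25,"ax": 0,"ay": 0,"az": 0,"jaw": 1}

```text
clock: 5.8
tcp_pos: [0.4141, 0.2088, 0.0669]
orientation: [0.115, 0.988, -0.011, 0.105]
wrist_force: [-1.1, 0.1, 4.4]
gripper_width: 0.005
```

```bash
python3 - <<'E'
from h import *
for i in range(6):
    st=telemetry.read_state(); optics.read_camera("wrist"); print(st["clock"],st["tcp_pos"].round(5),st["wrist_force"].round(2))
E
```

```text
5.8 [0.41405 0.20881 0.06695] [-1.06  0.07  4.43]
5.85 [0.41404 0.20879 0.06697] [-1.06 -0.09  3.75]
5.9 [0.41407 0.20882 0.06703] [-1.03  0.03  3.08]
5.95 [0.41405 0.20882 0.06701] [-1.19 -0.66  4.19]
6.0 [0.41405 0.20883 0.06702] [-0.79 -0.36  4.1 ]
6.05 [0.41404 0.20878 0.067  ] [-1.35 -1.42  4.86]
```

About 4.2 N, which means roughly 3.3 mm down. I'll add 1.2 mm for margin and hold for well over a second.

>>> send_rows:
  steps:
    - {"x": 0.01,"y": 0,"z": -0.06,"ax": 0,"ay": 0,"az": 0,"jaw": 1}
    - {"x": 0.02,"y": 0,"z": -0.12,"ax": 0,"ay": 0,"az": 0,"jaw": 1}
    - {"x": 0.02,"y": 0,"z": -0.12,"ax": 0,"ay": 0,"az": 0,"jaw": 1}
    - {"x": 0.02,"y": 0,"z": -0.12,"ax": 0,"ay": 0,"az": 0,"jaw": 1}
    - {"x": 0.02,"y": 0,"z": -0.12,"ax": 0,"ay": 0,"az": 0,"jaw": 1}
    - {"x": 0.02,"y": 0,"z": -0.12,"ax": 0,"ay": 0,"az": 0,"jaw": 1}
    - {"x": 0.02,"y": 0,"z": -0.12,"ax": 0,"ay": 0,"az": 0,"jaw": 1}
    - {"x": 0.02,"y": 0,"z": -0.12,"ax": 0,"ay": 0,"az": 0,"jaw": 1}
    - {"x": 0.02,"y": 0,"z": -0.12,"ax": 0,"ay": 0,"az": 0,"jaw": 1}
    - {"x": 0.02,"y": 0,"z": -0.12,"ax": 0,"ay": 0,"az": 0,"jaw": 1}
    - {"x": 0.02,"y": 0,"z": -0.12,"ax": 0,"ay": 0,"az": 0,"jaw": 1}
    - {"x": 0.02,"y": 0,"z": -0.12,"ax": 0,"ay": 0,"az": 0,"jaw": 1}
    - {"x": 0.02,"y": 0,"z": -0.12,"ax": 0,"ay": 0,"az": 0,"jaw": 1}
    - {"x": 0.02,"y": 0,"z": -0.12,"ax": 0,"ay": 0,"az": 0,"jaw": 1}

```text
clock: 7.5
tcp_pos: [0.4143, 0.2088, 0.0658]
orientation: [0.115, 0.988, -0.011, 0.105]
wrist_force: [-2.3, -0.5, 3.9]
gripper_width: 0.001
```

```bash
python3 - <<'E'
from h import *
for i in range(6):
    st=telemetry.read_state(); im=optics.read_camera("wrist"); print(st["clock"],st["tcp_pos"].round(5),st["wrist_force"].round(2))
cv2.imwrite("pics/w4.png",im[:,:,::-1])
E
```

```text
7.5 [0.41428 0.20875 0.06583] [-2.26 -0.51  3.94]
7.55 [0.4143  0.20877 0.06583] [-1.82  0.03  6.08]
7.6 [0.4143  0.20877 0.06583] [-1.81 -0.42  5.79]
7.65 [0.41429 0.20876 0.06585] [-0.8  -0.6   5.57]
7.7 [0.41433 0.20876 0.06583] [-2.41 -0.62  3.81]
7.75 [0.41428 0.20877 0.06583] [-1.12 -0.22  4.4 ]
```

View pics/w4.png

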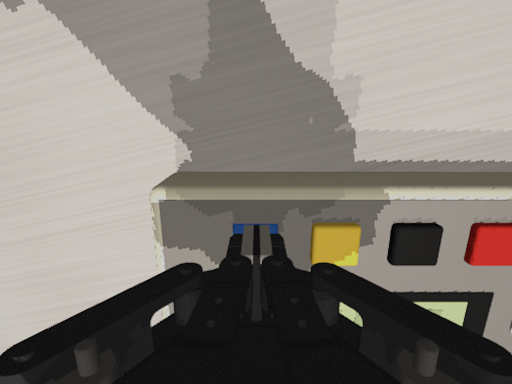

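The blue key is visibly sunk under the fingertips at about (255,230). It has been held for over 1.5 s at about 5 N, roughly 4.3 mm down. Now I'll release along the key's axis.

>>> send_rows:
  steps:
    - {"x": -0.04,"y": 0.01,"z": 0.2,"ax": 0,"ay": 0,"az": 0,"jaw": 1}
    - {"x": -0.1,"y": 0.02,"z": 0.5,"ax": 0,"ay": 0,"az": 0,"jaw": 1}
    - {"x": -0.2,"y": 0.05,"z": 1,"ax": 0,"ay": 0,"az": 0,"jaw": 1}
    - {"x": -0.4,"y": 0.1,"z": 2,"ax": 0,"ay": 0,"az": 0,"jaw": 1}
    - {"x": -0.8,"y": 0.2,"z": 4,"ax": 0,"ay": 0,"az": 0,"jaw": 1}
    - {"x": -1.4,"y": 0.3,"z": 7,"ax": 0,"ay": 0,"az": 0,"jaw": 1}
    - {"x": -2,"y": 0.4,"z": 10,"ax": 0,"ay": 0,"az": 0,"jaw": 1}
    - {"x": -2.4,"y": 0.5,"z": 12,"ax": 0,"ay": 0,"az": 0,"jaw": 1}
    - {"x": -2.4,"y": 0.5,"z": 12,"ax": 0,"ay": 0,"az": 0,"jaw": 1}
    - {"x": -2.4,"y": 0.5,"z": 12,"ax": 0,"ay": 0,"az": 0,"jaw": 1}
    - {"x": -2.4,"y": 0.5,"z": 12,"ax": 0,"ay": 0,"az": 0,"jaw": 1}

```text
clock: 8.9
tcp_pos: [0.3897, 0.2134, 0.185]
orientation: [0.115, 0.988, -0.012, 0.105]
wrist_force: [1.2, 0.5, -0.4]
gripper_width: -0.004
```

```bash
python3 - <<'E'
from h import *
st=telemetry.read_state(); im=optics.read_camera("wrist"); cv2.imwrite("pics/w5.png",im[:,:,::-1])
print(st["clock"],st["tcp_pos"],st["wrist_force"])
for k in COL:
    for c,s in blobs(im,*COL[k],150): print(k,c,s,onz("wrist",c,.071,st).round(4))
a=cv2.imread("pics/top0.png")[:,:,::-1].copy(); b=optics.read_camera("top")
for i in (a,b): print([ (c,s[4]) for c,s in blobs(i,*COL["red"],300)])
E
```

```text
8.9 [0.38965007 0.21343939 0.18503006] [ 1.23174749  0.48924002 -0.4178218 ]
blue [256.59 187.1 ] [244, 175, 26, 25, 611] [0.4135 0.2092 0.071 ]
yellow [301.82 187.35] [289, 175, 27, 25, 637] [0.4237 0.2513 0.071 ]
red [392.79 187.44] [378, 176, 30, 24, 644] [0.4438 0.3361 0.071 ]
[(array([190.23, 171.61]), 714)]
[(array([190.56, 171.78]), 693)]
```

View pics/w5.png

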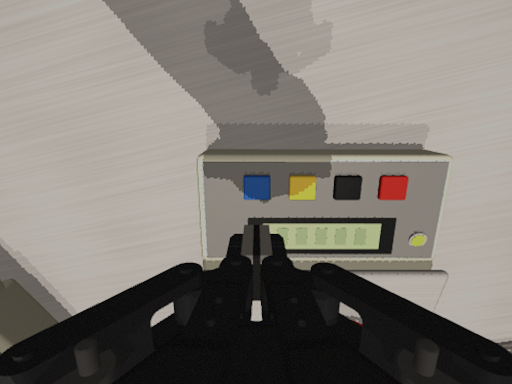

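The arm is clear and the blue key at (257,187) sits level with the other keys. The pail hasn't moved, so I'm handing the job in.

```bash
python3 - <<'E'
from plant import robot
print(robot.finish_job())
E
```

```text
the job is handed in; nothing more can be done
None
```

I pressed the blue tare key on the red pail's scale with closed fingertips, let it come up, and handed the job in at about 9 s. `finish_job` gives no verdict, so success isn't confirmed.

- **Press:** the fingers pushed straight along the key's axis. They held for over 1.5 s at about 4–6 N, which I estimate as roughly 4.3 mm down against the 2.5 mm needed. The depth comes from the force and tool height, since the key's travel can't be read directly.
- **Release:** I backed off about 12 cm. The wrist camera then showed the blue key level with the others, and the wrist force was back to its noise level of about 1 N.
- **Surroundings:** the pail's position in the top view changed by only 0.3 px, within noise. I did not re-measure the bowl, shaker, scraper or spatula; the arm's path stayed clear of them.
- **Disagreement:** the top and wrist cameras differed by about 3.5 mm in y on the key's position. I went almost entirely with the wrist reading, and the fingertips were centred on the key.

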